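Load a tape roll from the slanted storage rod into the desk dispenser

ROBOT

A 6-joint arm with a two-finger parallel gripper is mounted at the origin on the work surface. World frame = base frame: x ahead of the robot, y to its left, z up, the work surface at z = 0. Lengths are in m, angles in rad, forces in N, time in s.
With the tool pointing down it reaches from about 0.35 to 0.725 m from the base axis. Payload 4.3 kg.
Tool frame: the origin (TCP) lies at the very end of the fingers, on their centre line; the grasp point (between the pads) lies env.pinch_z behind it (env.pinch_z is the distance from the TCP to the grasp point, in m); y points along the fingers, x is the direction in which the jaws open and shut, and the axes are right-handed (so a half turn about y gives the same grasp; the last joint's range is limited). The gripper opens to 85 mm and grips with 20 to 120 N. Pads are 22 mm wide; open, the fingers measure 114 mm over their backs; the gripper's body (76 mm by 85 mm) begins 54 mm behind the grasp point. The pads swing forward as they close: fully open they stand 13 mm farther back than shut.
Start: joints at [1.058, 0.377, 0.081, 1.274, 0, 1.46], TCP at [0.225, 0.529, 0.231] pointing down, gripper open.
Joint ranges: [-2.72, 2.72], [-0.84, 1.66], [-1.02, 1.22], [-1.77, 2.12], [-1.37, 1.28], [-3.14, 3.14]. Speed limits (rad/s): [2.57, 2.57, 3.14, 3.14, 3.14, 3.14].

INTERFACE

Orientations are given as a rotation vector (axis times angle).
In Python, from cell import env, vision gives the robot as it stands.
- The arm moves only by the tool move_arm, never from a script. Its argument "commands" is a list that holds one entry, the list of rows, each a list of 6 numbers: the shift along the tool's x, y, z as a fraction of full scale, then the turn, a rotation vector about the tool's x, y, z as a fraction of full scale. A call has 1 to 10 rows; each row is the pose to reach, as a shift and turn from the pose commanded when the call began, along the tool's axes at that moment, turning the shorter way round; what a row does not reach only later rows make up. Full scale, the value 1, is 0.25 m for a shift and 360 degrees for a turn. A row lasts 1/8 s, in which the tool goes at most 62.5 mm and 10.7 degrees, less where a joint would pass 70% of its speed; a pose out of reach is approached as far as the arm can. A call with a number of a shift or a turn outside -1 to 1 is refused whole. A call with a gripper value outside its range is refused whole. "hand" is the opening, from -1 (shut) to 1 (fully open), set as the call begins (left out, the last holds). The fingers move at their own pace and stop on an object; the grip force is fixed at half the most. Time passes only in rows, so rows that repeat a pose let the fingers close. It gives the time, the measured TCP pose, the force and the opening at its end, in the units of the state.
- env.get_state(): the state, without advancing time (a new reading comes with each control period).
- vision.snapshot(name): name is "side" or "top" or "wrist"; returns a dict with "color" (400x640x3 uint8, red, green, blue), "fx", "fy", "cx", "cy" (pixels), "pose" (4x4, takes a point from camera to world coordinates); the wrist camera has in their place "mount" (4x4, takes a point from camera to tool coordinates, whose origin is the TCP and whose axes are the tool frame's). Camera axes: x right, y down, z forward; pixel columns grow to the right and rows downward; lengths in m; the calibration is good to about 2 mm. A picture is of the moment at which its call begins: read the wrist's pose just before it. There is no depth.
- env.close_job(): hands the job in, once; it reports no verdict.
The state is a dict: "time": time; "joint_positions": joint angles; "qd": joint speeds; "joint_efforts": joint torques, N m; "position": TCP position; "ee_rot": TCP orientation; "ft_force": force on the tool from outside, world axes, zero at the start; "moment": the same for the moment, N m; "grip_width": opening from 0.0 (shut) to 1.0 (fully open).
Only numpy, scipy, OpenCV 4.12 (cv2) and the standard library are available. Lean on these libraries where they do the work, as an engineer would, in place of code of your own. Each camera call takes 0.05 s, during which the arm holds its last target. There are 200 camera calls.

TASK

Take the small tape roll off the slanted rod of the wooden stand (the rod sits a little askew in its worn socket) by easing it over the flange at the rod's open end without forcing it, and load it into the black tape dispenser: lower it on edge between the two cheeks until it sits on both rollers, and only then let go. Leave the ink jar, the wide tape roll, the brush and the paint tube where they are.

Things in the scene. Friction and masses are not known exactly. Their poses are not given: they have to be found in the camera images.
- roll_center (a point): Centre of the small tape roll to be moved: a rigid ring, cream paper tape on a cardboard core, 58 mm outside diameter, 27 mm bore, 25 mm wide, 35 to 75 g. z axis: its bore axis. It starts threaded on the rod, z pointing up the rod, back face near the wooden stop, centre 39 mm from the rod's foot; the bore is looser than the rod, so it hangs with its bore's top on the rod, its centre about 5 mm below.
- rod_foot (a point): On the stand, axes as the stand's: the centre of the low end of the 16 mm steel rod, where it leaves the post, 115 mm up. The rod rises at 32 degrees above the stand's +x and ends free, 125 mm from here. Its last 6 mm are a square-shouldered flange, 23 mm diameter; the bore passes it with 2 mm spare all round. A wooden stop collar, 36 mm diameter, fills 18 to 26 mm along the rod.
- stand: The fixed stand: base 150 x 100 x 12 mm, at its -x end a post 24 x 36 mm, 130 mm high. Origin on the table; rod foot at x = -60, z = 115 mm. The socket is worn: the rod stands up to 4.5 degrees left or right of the stand's x-z plane (pivot at its foot, open end up to 10 mm aside). This is not reported; feel or see it. It is stiff: about 8 N sideways at the open end turns it.
- seat (a point): Where the roll's centre must rest in the fixed black tape dispenser, 42 mm above the table. x: across it (the bore's direction when loaded), y: along it, z: up. Two steel rollers, 10 mm diameter, lie along x at y = +/-17 mm, 29 mm below; the roll rests on both. Two cheeks, 31 mm apart (x = +/-15.5 mm), 7 mm thick, 42 mm long in y, 48 mm high from the table, keep the roll upright.
- dispenser: The whole dispenser; origin on the table under the seat, same axes. Beyond the cheeks in y there is only the 10 mm high base, 66 mm wide, from y = -80 to +95 mm, and a nose block 43 mm high from y = 71 to 93 mm with a steel cutter up to 49 mm.
- ink: Bystander: black ink jar, 42 mm diameter, 58 mm high; origin at its foot.
- wide_tape: Bystander: wide tape roll lying flat, 94 mm diameter, 24 mm high; origin at the centre of its underside.
- brush: Bystander: paint brush lying on the table, 190 mm long along its x axis; origin at its middle.
- tube: Bystander: paint tube lying on the table, about 100 mm long along its x axis, 22 mm thick; origin at its middle on the underside.
- roll: The same tape roll as a whole; origin at the centre of its back face (the face against the stop), 12.5 mm behind roll_center along its z axis.
Mind the look-alikes: they are no part of the job. Leave any purple or yellow look-alike of the stand alone.

How it is judged:
By the outcome, as a careful person would: the job done as asked, in the order asked, and still so for the second after the job is handed in, with the robot touching nothing.
It also fails if it takes over 66 s, if anything falls off the work surface, if the arm or the gripper's body presses on something with over 40 N, if the wrist force passes 120 N, or if a joint passes its speed limit or range.

## Working session

There is one attempt and no reset: what is moved stays moved. The work goes in short steps, Python scripts to look and compute and a tool call to move; the robot and the scene stay as the last step left them, time stands still between calls to the robot, and variables do not carry over. Pictures are saved under pics/ and viewed, about 8 in all and at most 12, crops included, and the job is handed in when it is done.

Besides the shell and the picture viewer there is one more tool, called after "Call:" by a JSON object that holds its "fn" and its "kwargs", one argument or row to a line. move_arm: Moves the arm, as the interface text tells. Its arguments: {"type":"object","properties":{"commands":{"type":"array"},"hand":{"type":"number"}},"required":["commands"]}

```bash
ls; mkdir -p pics
python3 - <<'E'
from cell import env, vision
import cv2, numpy as np
s=env.get_state(); print(s, env.pinch_z)
for n in ("side","top"):
    d=vision.snapshot(n); cv2.imwrite(f"pics/{n}0.png",d["color"][:,:,::-1]); print(n,d["fx"],d["fy"],d["cx"],d["cy"],np.round(d["pose"],4).tolist())
d=vision.snapshot("wrist");print(np.round(d["mount"],4).tolist(),d["fx"],d["fy"],d["cx"],d["cy"])
E
```

```text
pics
{'time': 0.0, 'joint_positions': array([1.05770984e+00, 3.78091479e-01, 7.96092000e-02, 1.27438004e+00,
       4.53914327e-05, 1.46055149e+00]), 'qd': array([-0.00129437, -0.00093052,  0.00105954,  0.00113614,  0.00130484,
        0.00036123]), 'joint_efforts': array([-6.74404873e-04, -4.63604629e+01,  2.69875896e+01,  2.08656234e-02,
       -3.89491979e-04, -7.40952515e-06]), 'position': array([0.22504823, 0.52841773, 0.23033818]), 'ee_rot': array([-1.37418968, -0.90613673,  0.90919743]), 'ft_force': array([ 0.69296227, -0.52397843,  0.67467055]), 'moment': array([-0.02660543, -0.07644058, -0.02994757]), 'grip_width': 0.999811836123782} 0.0187
side 444.7580881705267 444.7580881705267 318.4337335537078 204.94429766718142 [[-0.9917, -0.0702, 0.1075, 0.4326], [-0.1275, 0.6358, -0.7612, 0.6627], [-0.0149, -0.7686, -0.6395, 0.7288], [0.0, 0.0, 0.0, 1.0]]
top 454.17059393951973 454.17059393951973 329.47472488664374 200.26773611267237 [[0.0009, -0.9974, 0.0725, 0.4281], [-1.0, -0.0004, 0.0071, -0.0847], [-0.007, -0.0725, -0.9973, 1.2326], [0.0, 0.0, 0.0, 1.0]]
[[1.0, -0.0005, 0.0, 0.0015], [-0.0002, -0.308, 0.9514, -0.1428], [-0.0005, -0.9514, -0.308, 0.079], [0.0, 0.0, 0.0, 1.0]] 302.08914511670133 302.08914511670133 319.4259551640814 204.55435550329994
```

View pics/top0.png

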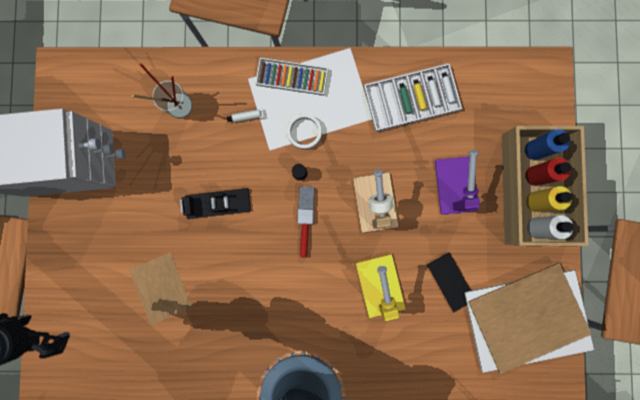

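View pics/side0.png

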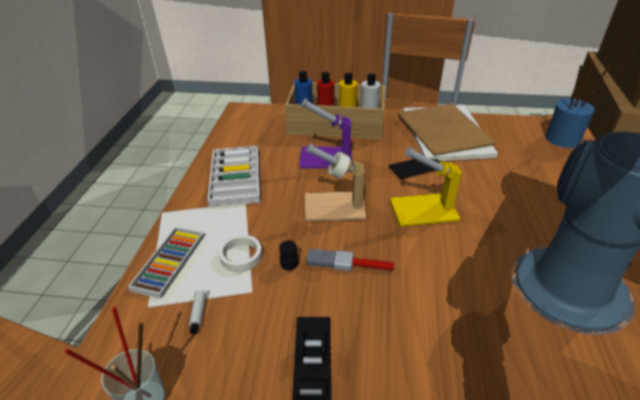

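The top view shows three stands: wooden at (378,200) carrying the cream roll, purple at (458,185) and yellow at (380,290), both without a roll. The wooden one fits the description. The black dispenser is at (216,203). The ink jar is at (299,171), wide tape at (305,131), brush at (305,220) and tube at (246,116). Next is one enlarged crop to confirm and measure.

```bash
cat > h.py <<'E'
import numpy as np, cv2
from scipy.spatial.transform import Rotation as R
from cell import env, vision
K={"top":(454.1706,329.4747,200.2677),"side":(444.7581,318.4337,204.9443)}
P={"side":np.array([[-0.9917,-0.0702,0.1075,0.4326],[-0.1275,0.6358,-0.7612,0.6627],[-0.0149,-0.7686,-0.6395,0.7288],[0,0,0,1]]),
"top":np.array([[0.0009,-0.9974,0.0725,0.4281],[-1,-0.0004,0.0071,-0.0847],[-0.007,-0.0725,-0.9973,1.2326],[0,0,0,1]])}
def up(n,u,v,z):
    f,cx,cy=K[n]; d=P[n][:3,:3]@[(u-cx)/f,(v-cy)/f,1]; o=P[n][:3,3]; return o+d*(z-o[2])/d[2]
def proj(n,X,f=None):
    f,cx,cy=K[n]; c=P[n][:3,:3].T@(np.asarray(X)-P[n][:3,3]); return np.array([cx+f*c[0]/c[2],cy+f*c[1]/c[2]])
E
python3 - <<'E'
import cv2,numpy as np
a=cv2.imread('pics/top0.png');b=cv2.imread('pics/side0.png')
def c(i,u,v,w,h,s): return cv2.resize(i[v:v+h,u:u+w],None,fx=s,fy=s,interpolation=cv2.INTER_CUBIC)
m=np.zeros((600,800,3),np.uint8)
m[:300,:400]=c(a,340,160,80,60+0,5)[:300,:400]
m[:300,400:]=c(a,176,180,80,60,5)
m[300:,:400]=c(b,300,140,80,60,5) 
m[300:,400:]=c(a,340,190,80,60,5)
cv2.imwrite('pics/m1.png',m)
E
```

```text
(no output)
```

View pics/m1.png

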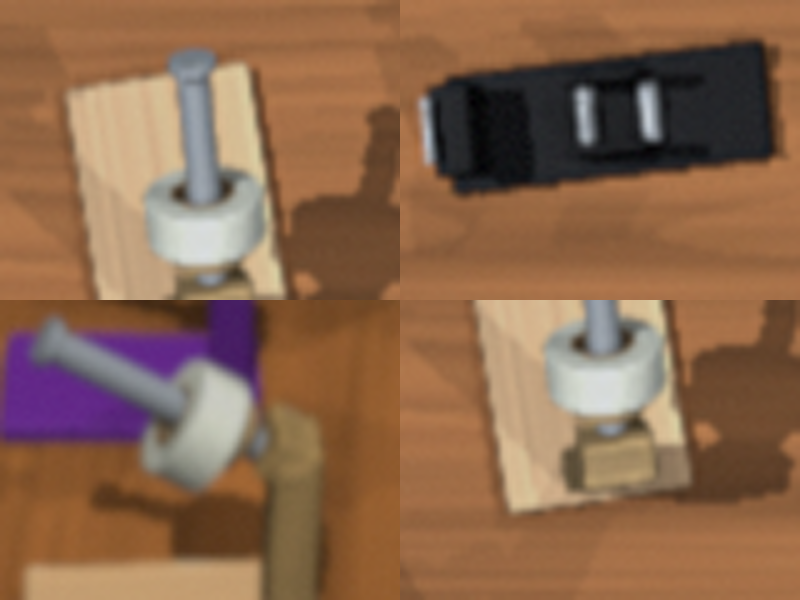

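Run:
```python
from h import *
c=[up("top",*p,.012) for p in [(353.6,178.4),(389.6,173),(398,227),(362,232.4)]]
c=np.array(c); print(c.round(4), [np.linalg.norm(c[i]-c[(i+1)%4]).round(4) for i in range(4)])
o=c.mean(0); ex=(c[0]+c[1]-c[2]-c[3]); ya=np.arctan2(ex[1],ex[0]); print("stand",o,np.degrees(ya))
def S(x,y,z): return np.array([o[0]+x*np.cos(ya)-y*np.sin(ya),o[1]+x*np.sin(ya)+y*np.cos(ya),z])
f=S(-.06,0,.115); print("foot",f,proj("top",f),proj("side",f))
for sk in (-4.5,0,4.5):
    a=ya+np.radians(sk);e=np.radians(32);d=np.array([np.cos(a)*np.cos(e),np.sin(a)*np.cos(e),np.sin(e)])
    print(sk,"tip",(f+.122*d).round(4),proj("top",f+.122*d).round(1),proj("side",f+.122*d).round(1), "mid",proj("top",f+.08*d).round(1))
r=[up("top",213,203,.018),up("top",226,202.4,.018)]
print("rollers",r,np.linalg.norm(r[0]-r[1]))
b=[up("top",*p,.010) for p in [(249.6,188.4),(250.4,211.6),(187.4,218.4)]]
print(np.array(b).round(4),np.linalg.norm(b[0]-b[1]),np.linalg.norm(b[2]-b[1]),np.degrees(np.arctan2(*(b[2]-b[1])[[0,1]])))
```

```text
[[ 0.5761 -0.1412  0.012 ]
 [ 0.5908 -0.2385  0.012 ]
 [ 0.4451 -0.2598  0.012 ]
 [ 0.4305 -0.1633  0.012 ]] [np.float64(0.0985), np.float64(0.1473), np.float64(0.0976), np.float64(0.1473)]
stand [ 0.51063732 -0.20068267  0.012     ] 8.453996384713989
foot [ 0.45128926 -0.20950359  0.115     ] [383.48749947 223.86311908] [361.21691265 169.6090873 ]
-4.5 tip [ 0.5545 -0.2024  0.1797] [383.2 178.9] [317.4 145.6] mid [383.3 194.9]
0 tip [ 0.5536 -0.1943  0.1797] [379.7 179.3] [317.3 147.5] mid [381.1 195.2]
4.5 tip [ 0.5521 -0.1863  0.1797] [376.3 180. ] [317.5 149.4] mid [378.9 195.6]
rollers [array([0.50891814, 0.23671663, 0.018     ]), array([0.51054785, 0.20177927, 0.018     ])] 0.03497535209799653
[[0.5491 0.1403 0.01  ]
 [0.4862 0.1373 0.01  ]
 [0.4678 0.3072 0.01  ]] 0.0629435373657885 0.1708977186149999 -6.198942785245572
```

Run:
```python
from h import *
def tri(pt,ps):
    M=[];v=[]
    for n,p in(("top",pt),("side",ps)):
        f,cx,cy=K[n]; T=P[n][:3,:3].T;t=-T@P[n][:3,3]
        for k,q in((0,(p[0]-cx)/f),(1,(p[1]-cy)/f)): M.append(T[k]-q*T[2]);v.append(q*t[2]-t[k])
    x,r,_,_=np.linalg.lstsq(np.array(M),np.array(v),rcond=None); return x.round(4),proj("top",x)-pt,proj("side",x)-ps
print("flange",tri((378.6,173.2),(309.3,148.5)))
print("posttop",tri((384.5,223),(359,165)))
print("roll centre", tri((381,203),(339.5,165)))
```

```text
flange (array([ 0.5701, -0.1919,  0.1771]), array([-0.06144633, -0.74884791]), array([0.76333673, 0.08615057]))
posttop (array([ 0.4551, -0.2106,  0.127 ]), array([-0.01061101, -0.82785186]), array([0.84615044, 0.06623505]))
roll centre (array([ 0.5022, -0.2022,  0.1295]), array([-0.00781299, -0.21079249]), array([0.2163967 , 0.02049485]))
```

```bash
cat >> h.py <<'E'
def pose():
    s=env.get_state(); return s,np.array(s["position"]),R.from_rotvec(s["ee_rot"]).as_matrix()
def rod(yaw,el=np.radians(32)): return np.array([np.cos(yaw)*np.cos(el),np.sin(yaw)*np.cos(el),np.sin(el)])
def frame(y,z):
    y=y/np.linalg.norm(y); z=z-y*(z@y); z=z/np.linalg.norm(z); return np.column_stack([np.cross(y,z),y,z])
def row(pt,Rt,p=None,Rc=None):
    if p is None: _,p,Rc=pose()
    sh=Rc.T@(pt-p)/.25; tu=R.from_matrix(Rc.T@Rt).as_rotvec()/(2*np.pi)
    n=max(np.linalg.norm(sh)*4,np.linalg.norm(tu)*360/10.7)
    print("row",[round(float(v),4) for v in [*sh,*tu]],"rows",round(n,1))
ROLL=np.array([.502,-.2025,.130]); FL=np.array([.570,-.192,.177]); YAW=np.radians(8.6)
d=rod(YAW); a=np.array([np.sin(np.radians(32))*np.cos(YAW),np.sin(np.radians(32))*np.sin(YAW),-np.cos(np.radians(32))])
E
python3 - <<'E'
from h import *
s,p,Rc=pose(); print(Rc.round(3), s["ft_force"].round(2))
for sg in (1,-1):
    Rt=frame(a,sg*d); print(sg,Rt.round(2).tolist()); row(ROLL-.12*a+np.array([0,0,.03]),Rt); row(p*0+[.42,.0,.30],Rt)
E
```

```text
[[ 0.392 -0.001 -0.92 ]
 [ 0.92  -0.001  0.392]
 [-0.002 -1.     0.   ]] [0.22 0.57 0.55]
1 [[0.15, 0.52, 0.84], [-0.99, 0.08, 0.13], [0.0, -0.85, 0.53]]
row [-2.3898, -0.1216, -1.9486, 0.0327, 0.3982, -0.1143] rows 14.0
row [-1.6399, -0.2755, -1.5458, 0.0327, 0.3982, -0.1143] rows 14.0
-1 [[-0.15, 0.52, -0.84], [0.99, 0.08, -0.13], [0.0, -0.85, -0.53]]
row [-2.3898, -0.1216, -1.9486, -0.0867, -0.0856, -0.0248] rows 12.3
row [-1.6399, -0.2755, -1.5458, -0.0867, -0.0856, -0.0248] rows 9.1
```

Call:
{"fn": "move_arm", "kwargs": {
  "commands": [
    [[-0.41,-0.14,-0.39,-0.043,-0.043,-0.012],[-0.82,-0.14,-0.78,-0.0867,-0.0856,-0.0248],[-0.82,-0.14,-0.78,-0.0867,-0.0856,-0.0248],[-0.82,-0.14,-0.78,-0.0867,-0.0856,-0.0248],[-0.82,-0.14,-0.78,-0.0867,-0.0856,-0.0248],[-0.82,-0.14,-0.78,-0.0867,-0.0856,-0.0248],[-0.82,-0.14,-0.78,-0.0867,-0.0856,-0.0248],[-0.82,-0.14,-0.78,-0.0867,-0.0856,-0.0248],[-0.82,-0.14,-0.78,-0.0867,-0.0856,-0.0248]]
  ],
  "hand": 1
}}

```text
time: 1.27
position: [0.3246, 0.265, 0.2664]
ee_rot: [-1.5, -1.748, 0.967]
ft_force: [-0.2, 0.1, 0.4]
grip_width: 0.998
```

Run:
```python
from h import *
s,p,Rc=pose(); print(p,s["joint_positions"].round(2),Rc.round(2).tolist())
Rt=frame(a,-d); row(ROLL-.10*a+np.array([0,0,.02]),Rt); row(np.array([.42,-.10,.3]),Rt)
```

```text
[0.32455405 0.26503529 0.26636753] [ 0.76 -0.34 -0.72  0.71 -0.31  0.53] [[-0.15, 0.52, -0.84], [0.99, 0.08, -0.13], [0.0, -0.85, -0.53]]
row [-1.9557, 0.2152, -0.1101, 0.0001, 0.0001, 0.0003] rows 7.9
row [-1.5009, -0.0321, -0.2054, 0.0001, 0.0001, 0.0003] rows 6.1
```

Call:
{"fn": "move_arm", "kwargs": {
  "commands": [
    [[-0.25,0,-0.03,0,0,0],[-0.5,-0.02,-0.1,0,0,0],[-0.75,-0.02,-0.12,0,0,0],[-0.98,-0.02,-0.14,0,0,0],[-0.98,-0.02,-0.14,0,0,0]]
  ]
}}

```text
time: 1.9
position: [0.3885, 0.0238, 0.2895]
ee_rot: [-1.504, -1.746, 0.965]
ft_force: [1.1, 1.0, -0.0]
grip_width: 1.0
```

Call:
{"fn": "move_arm", "kwargs": {
  "commands": [
    [[-0.25,0.06,0.0,0,0,0],[-0.5,0.12,0.01,0,0,0],[-0.75,0.17,0.02,0,0,0],[-0.975,0.23,0.03,0,0,0],[-0.975,0.23,0.03,0,0,0],[-0.975,0.23,0.03,0,0,0]]
  ]
}}

```text
time: 2.65
position: [0.4481, -0.2111, 0.2351]
ee_rot: [-1.499, -1.747, 0.965]
ft_force: [0.2, -0.2, 0.5]
grip_width: 0.999
```

```bash
cat >> h.py <<'E'
MT=np.array([[1,-.0005,0,.0015],[-.0002,-.308,.9514,-.1428],[-.0005,-.9514,-.308,.079],[0,0,0,1]]);KW=(302.0891,319.426,204.5544)
def wT(): 
    _,p,Rc=pose(); T=np.eye(4);T[:3,:3]=Rc;T[:3,3]=p; return T@MT
def wproj(T,X):
    c=T[:3,:3].T@(np.asarray(X)-T[:3,3]); return np.array([KW[1]+KW[0]*c[0]/c[2],KW[2]+KW[0]*c[1]/c[2]])
def wup(T,u,v,q,n):
    "intersect pixel ray with the plane through q, normal n"
    r=T[:3,:3]@[(u-KW[1])/KW[0],(v-KW[2])/KW[0],1]; return T[:3,3]+r*((q-T[:3,3])@n)/(r@n)
E
python3 - <<'E'
from h import *
s,p,Rc=pose(); print(p,s["joint_positions"].round(2)); T=wT(); np.save("T1.npy",T)
i=vision.snapshot("wrist")["color"][:,:,::-1].copy(); cv2.imwrite("pics/w1.png",i)
print("roll",wproj(T,ROLL),"flange",wproj(T,FL))
E
```

```text
[ 0.44812224 -0.2111321   0.23508851] [-0.86 -0.1  -0.61  0.74  0.47 -0.94]
roll [317.84675043 188.71381931] flange [318.38350211 272.95748327]
```

View pics/w1.png

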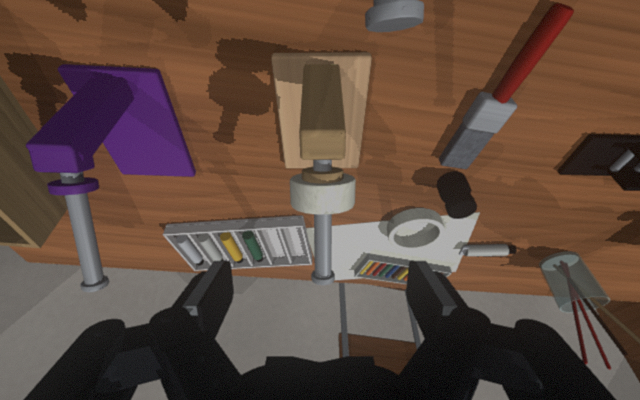

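The wrist view shows the wooden stand upright in the centre: roll about (323,191), rod running down to the flange at (322,276). I'll measure the edges numerically.

Run:
```python
from h import *
i=cv2.imread("pics/w1.png").astype(int)
for v in (195,200,205,220,230,240,250,260,268,274,277,280):
    w=i[v,285:360]; g=np.abs(np.roll(w,-1,0)-np.roll(w,1,0)).sum(1); k=[(int(x+285),int(g[x])) for x in range(2,73) if g[x]>60 and g[x]>=g[x-1] and g[x]>=g[x+1]]
    print(v,k)
cv2.imwrite("pics/c1.png",cv2.resize(i[160:300,270:375].astype(np.uint8),None,fx=4,fy=4,interpolation=cv2.INTER_CUBIC))
```

```text
195 [(290, 62), (354, 112)]
200 [(290, 64), (354, 127)]
205 [(291, 66), (353, 132)]
220 [(304, 66), (327, 62), (331, 78)]
230 [(289, 75), (297, 171), (301, 178), (304, 166), (306, 130), (314, 194), (327, 80), (331, 173)]
240 [(292, 62), (300, 178), (303, 184), (306, 193), (308, 146), (314, 185), (323, 62), (327, 86), (331, 178)]
250 [(287, 175), (290, 112), (294, 68), (302, 164), (306, 175), (308, 162), (311, 128), (314, 185), (324, 61), (327, 96), (331, 177)]
260 [(288, 198), (291, 222), (308, 202), (311, 231), (324, 77), (327, 96), (331, 178), (356, 159)]
268 [(314, 74), (324, 86), (327, 104), (331, 168), (350, 147), (355, 68)]
274 [(311, 83), (315, 64), (324, 86), (327, 117), (330, 153), (334, 316), (354, 217), (356, 124)]
277 [(331, 74), (334, 213)]
280 []
```

View pics/c1.png

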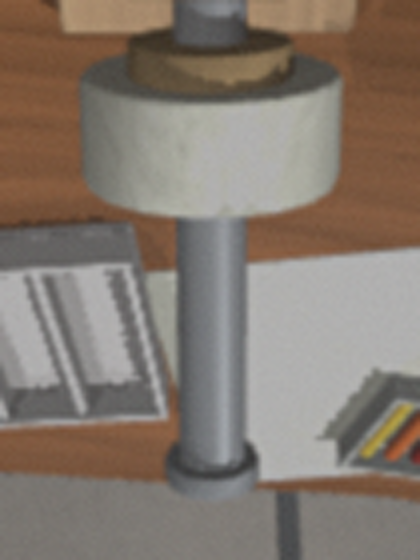

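Run:
```python
from h import *
T=np.load("T1.npy"); x=T[:3,0]
for n,B in(("ROLL",ROLL),):
  for s in (0,.003,.006):
    c=B+.0042*x+s*d; print(s,"front rim top",wproj(T,c+.0125*d-.029*a).round(1),"sides",wproj(T,c+.0125*d-.029*x).round(1),wproj(T,c+.0125*d+.029*x).round(1),"back rim top",wproj(T,c-.0125*d-.029*a).round(1))
    ax=c-.0053*a; f=ax+(.125-.039)*d
    print("  flange end top/bot/left/right",[wproj(T,f+k).round(1).tolist() for k in (-.0115*a,.0115*a,-.0115*x,.0115*x)], "shoulder top",wproj(T,f-.006*d-.0115*a).round(1))
```

```text
0 front rim top [323.  212.8] sides [290.5 202.1] [354.6 202.1] back rim top [323.1 182.9]
  flange end top/bot/left/right [[322.7, 283.1], [322.4, 270.4], [310.6, 276.5], [334.5, 276.5]] shoulder top [322.7 277.5]
0.003 front rim top [323.  216.2] sides [290.6 205.2] [354.5 205.2] back rim top [323.  186.6]
  flange end top/bot/left/right [[322.7, 285.9], [322.4, 273.0], [310.6, 279.2], [334.4, 279.2]] shoulder top [322.7 280.3]
0.006 front rim top [323.  219.7] sides [290.7 208.4] [354.4 208.4] back rim top [323.  190.2]
  flange end top/bot/left/right [[322.7, 288.7], [322.4, 275.6], [310.7, 281.9], [334.4, 281.9]] shoulder top [322.7 283.1]
```

Run:
```python
from h import *
s,p,Rc=pose(); C=ROLL+.004*Rc[:,0]+.0007*d; row(C+.023*a,frame(a,-d)); print(C)
```

```text
row [0.0141, 0.5657, 0.0365, 0.0001, -0.0, 0.0004] rows 2.3
[ 0.50198439 -0.19845689  0.1303804 ]
```

Call:
{"fn": "move_arm", "kwargs": {
  "commands": [
    [[0.014,0.1,0.0365,0,0,0.0004],[0.014,0.2,0.0365,0,0,0.0004],[0.014,0.3,0.0365,0,0,0.0004],[0.014,0.4,0.0365,0,0,0.0004],[0.014,0.5,0.0365,0,0,0.0004],[0.014,0.565,0.0365,0,0,0.0004],[0.014,0.565,0.0365,0,0,0.0004],[0.014,0.565,0.0365,0,0,0.0004]]
  ]
}}

```text
time: 3.7
position: [0.5142, -0.1972, 0.1124]
ee_rot: [-1.505, -1.747, 0.968]
ft_force: [0.1, -0.2, 0.1]
grip_width: 0.998
```

Run:
```python
from h import *
s,p,Rc=pose(); print(p,s["ft_force"].round(1)); T=wT(); np.save("T2.npy",T)
i=vision.snapshot("wrist")["color"][:,:,::-1].copy(); cv2.imwrite("pics/w2.png",i)
```

```text
[ 0.51424183 -0.19724725  0.11237502] [ 0.1 -0.2  0.1]
```

View pics/w2.png

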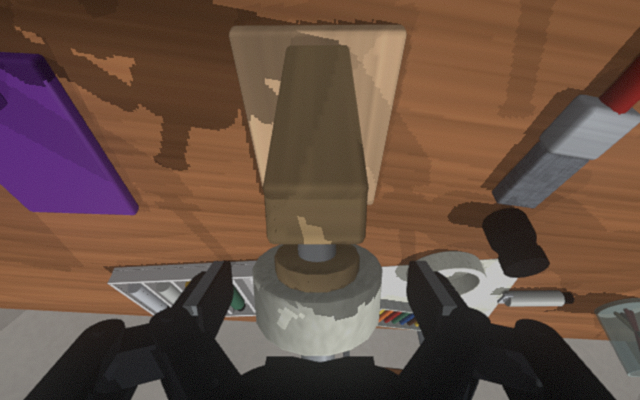

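Call:
{"fn": "move_arm", "kwargs": {
  "commands": [
    [[-0.004,0,0,0,0,0],[-0.004,0,0,0,0,0],[-0.004,0,0,0,0,0],[-0.004,0,0,0,0,0]]
  ],
  "hand": 0.42
}}

```text
time: 4.25
position: [0.5141, -0.199, 0.1112]
ee_rot: [-1.504, -1.745, 0.967]
ft_force: [-0.3, -0.9, -0.6]
grip_width: 0.707
```

Call:
{"fn": "move_arm", "kwargs": {
  "commands": [
    [[0,0,0,0,0,0],[0,0,0,0,0,0],[0,0,0,0,0,0],[0,0,0,0,0,0]]
  ],
  "hand": -1
}}

```text
time: 4.75
position: [0.5139, -0.199, 0.1116]
ee_rot: [-1.505, -1.745, 0.967]
ft_force: [-6.3, 0.5, 6.0]
grip_width: 0.664
```

Run:
```python
from h import *
s,p,Rc=pose(); print(p,s["grip_width"]*85,"tool F",(Rc.T@s["ft_force"]).round(2),"M",(Rc.T@s["moment"]).round(2)); T=wT(); np.save("T3.npy",T)
i=vision.snapshot("wrist")["color"][:,:,::-1].copy(); cv2.imwrite("pics/w3.png",i[200:,170:470])
```

```text
[ 0.51394892 -0.19903688  0.11155744] 56.40579631051669 tool F [ 1.38 -8.35  2.01] M [ 0.7  -0.01 -0.16]
```

View pics/w3.png

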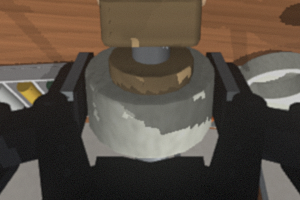

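Call:
{"fn": "move_arm", "kwargs": {
  "commands": [
    [[0,-0.004,0,0,0,0],[0,-0.004,0,0,0,0],[0,-0.004,0,0,0,0]]
  ]
}}

```text
time: 5.18
position: [0.5137, -0.1989, 0.1119]
ee_rot: [-1.504, -1.746, 0.967]
ft_force: [-0.3, -1.1, -0.4]
grip_width: 0.66
```

```bash
cat >> h.py <<'E'
def rep(k=5):
    s,p,Rc=pose(); print(s["time"],p.round(4),"w",round(s["grip_width"]*85,1),"tool F",(Rc.T@s["ft_force"]).round(2),"M",(Rc.T@s["moment"]).round(2)); return s,p,Rc
E
python3 -c "
from h import *
rep()"
```

```text
5.175 [ 0.5137 -0.1989  0.1119] w 56.1 tool F [-1.07  0.13  0.6 ] M [ 0.49 -0.02 -0.02]
```

Call:
{"fn": "move_arm", "kwargs": {
  "commands": [
    [[0,-0.009,0,0,0,0],[0,-0.009,0,0,0,0],[0,-0.009,0,0,0,0]]
  ]
}}

```text
time: 5.55
position: [0.5124, -0.1991, 0.114]
ee_rot: [-1.504, -1.745, 0.967]
ft_force: [0.4, 0.4, 0.0]
grip_width: 0.662
```

```bash
python3 -c "
from h import *
rep()"
```

```text
5.55 [ 0.5124 -0.1991  0.114 ] w 56.2 tool F [ 0.33  0.24 -0.43] M [0.5  0.02 0.01]
```

Call:
{"fn": "move_arm", "kwargs": {
  "commands": [
    [[0,-0.012,0,0,0,0],[0,-0.022,0,0,0,0],[0,-0.026,0,0,0,0],[0,-0.026,0,0,0,0]]
  ]
}}

```text
time: 6.05
position: [0.509, -0.1997, 0.1196]
ee_rot: [-1.504, -1.745, 0.967]
ft_force: [0.1, 0.3, -1.7]
grip_width: 0.665
```

```bash
python3 -c "
from h import *
rep()"
```

```text
6.05 [ 0.509  -0.1997  0.1196] w 56.5 tool F [0.28 1.55 0.83] M [0.52 0.05 0.04]
```

Call:
{"fn": "move_arm", "kwargs": {
  "commands": [
    [[0,-0.004,0,0,0,0],[0,-0.008,0,0,0,0],[0,-0.008,0,0,0,0]]
  ]
}}

```text
time: 6.42
position: [0.508, -0.1998, 0.1211]
ee_rot: [-1.504, -1.746, 0.967]
ft_force: [0.1, 0.9, -1.6]
grip_width: 0.659
```

```bash
python3 -c "
from h import *
rep()"
```

```text
6.425 [ 0.508  -0.1998  0.1211] w 56.0 tool F [0.85 1.51 0.66] M [0.41 0.01 0.02]
```

Call:
{"fn": "move_arm", "kwargs": {
  "commands": [
    [[0,-0.004,0,0,0,0],[0,-0.006,0,0,0,0],[0,-0.006,0,0,0,0]]
  ]
}}

```text
time: 6.8
position: [0.5077, -0.1997, 0.1214]
ee_rot: [-1.503, -1.746, 0.967]
ft_force: [14.3, -1.8, -16.0]
grip_width: 0.66
```

```bash
python3 -c "
from h import *
rep()"
```

```text
6.8 [ 0.5077 -0.1997  0.1214] w 56.1 tool F [-3.88 20.94 -3.28] M [-0.12  0.04  0.62]
```

Call:
{"fn": "move_arm", "kwargs": {
  "commands": [
    [[0,0.013,0,0,0,0],[0,0.027,0,0,0,0],[0,0.027,0,0,0,0],[0,0.027,0,0,0,0]]
  ]
}}

```text
time: 7.3
position: [0.5107, -0.1994, 0.1168]
ee_rot: [-1.504, -1.745, 0.967]
ft_force: [-0.4, -0.3, -0.3]
grip_width: 0.66
```

Call:
{"fn": "move_arm", "kwargs": {
  "commands": [
    [[0.01,0,0,0,0,0],[0.018,0,0,0,0,0],[0.018,0,0,0,0,0],[0.018,0,0,0,0,0]]
  ]
}}

```text
time: 7.8
position: [0.5101, -0.1949, 0.1168]
ee_rot: [-1.504, -1.746, 0.967]
ft_force: [-0.1, 0.2, -0.7]
grip_width: 0.66
```

```bash
python3 -c "
from h import *
rep()"
```

```text
7.8 [ 0.5101 -0.1949  0.1168] w 56.1 tool F [0.25 0.58 0.38] M [0.53 0.   0.06]
```

Call:
{"fn": "move_arm", "kwargs": {
  "commands": [
    [[0.002,0,0,0,0,0],[0.002,0,0,0,0,0]]
  ]
}}

```text
time: 8.05
position: [0.51, -0.1945, 0.1167]
ee_rot: [-1.504, -1.745, 0.967]
ft_force: [0.5, 0.2, 0.2]
grip_width: 0.66
```

Call:
{"fn": "move_arm", "kwargs": {
  "commands": [
    [[0.002,0,0,0,0,0],[0.002,0,0,0,0,0]]
  ]
}}

```text
time: 8.3
position: [0.5099, -0.1939, 0.1167]
ee_rot: [-1.504, -1.746, 0.967]
ft_force: [0.5, 0.0, -0.7]
grip_width: 0.66
```

```bash
python3 -c "
from h import *
rep()"
```

```text
8.3 [ 0.5099 -0.1939  0.1167] w 56.1 tool F [-0.04  0.84 -0.1 ] M [ 0.49  0.03 -0.02]
```

At +5.5 mm and still free, so I'll continue feeling in 0.5 mm steps.

Call:
{"fn": "move_arm", "kwargs": {
  "commands": [
    [[0.002,0,0,0,0,0],[0.002,0,0,0,0,0]]
  ]
}}

```text
time: 8.55
position: [0.5099, -0.1934, 0.1167]
ee_rot: [-1.504, -1.746, 0.967]
ft_force: [-0.9, 1.3, -0.3]
grip_width: 0.661
```

Call:
{"fn": "move_arm", "kwargs": {
  "commands": [
    [[0.002,0,0,0,0,0],[0.002,0,0,0,0,0]]
  ]
}}

```text
time: 8.8
position: [0.5099, -0.1933, 0.1167]
ee_rot: [-1.505, -1.745, 0.968]
ft_force: [0.5, -1.8, -1.5]
grip_width: 0.656
```

Call:
{"fn": "move_arm", "kwargs": {
  "commands": [
    [[0.002,0,0,0,0,0],[0.002,0,0,0,0,0]]
  ]
}}

```text
time: 9.05
position: [0.5099, -0.1933, 0.1168]
ee_rot: [-1.506, -1.744, 0.968]
ft_force: [0.7, -5.0, -3.7]
grip_width: 0.659
```

Call:
{"fn": "move_arm", "kwargs": {
  "commands": [
    [[-0.0256,0,0,0,0,0],[-0.0256,0,0,0,0,0],[-0.0256,0,-0.04,0,0,0],[-0.0256,0,-0.08,0,0,0],[-0.0256,0,-0.12,0,0,0],[-0.0256,0,-0.16,0,0,0],[-0.0256,0,-0.2,0,0,0],[-0.0256,0,-0.24,0,0,0],[-0.0256,0,-0.24,0,0,0],[-0.0256,0,-0.24,0,0,0]]
  ]
}}

```text
time: 10.3
position: [0.5607, -0.1911, 0.1483]
ee_rot: [-1.504, -1.745, 0.967]
ft_force: [0.6, 0.2, -0.8]
grip_width: 0.657
```

```bash
python3 -c "
from h import *
s,p,Rc=rep(); print(np.degrees(R.from_matrix(Rc.T@frame(a,-d)).as_rotvec())); print(Rc.T@(p-[.5107,-.1988,.1167]))"
```

```text
10.3 [ 0.5607 -0.1911  0.1483] w 55.8 tool F [ 0.08  0.99 -0.08] M [ 0.47 -0.    0.06]
[ 0.02777211 -0.05859448 -0.06255332]
[ 2.15351394e-04  5.22972791e-05 -5.95844317e-02]
```

Call:
{"fn": "move_arm", "kwargs": {
  "commands": [
    [[0.01,0,0,0,0,0],[0.018,0,0,0,0,0],[0.018,0,0,0,0,0],[0.018,0,0,0,0,0]]
  ]
}}

```text
time: 10.8
position: [0.5603, -0.1868, 0.1486]
ee_rot: [-1.504, -1.746, 0.967]
ft_force: [-0.6, -0.1, -1.9]
grip_width: 0.664
```

Call:
{"fn": "move_arm", "kwargs": {
  "commands": [
    [[0.002,0,0,0,0,0],[0.002,0,0,0,0,0]]
  ]
}}

```text
time: 11.05
position: [0.5602, -0.1863, 0.1486]
ee_rot: [-1.504, -1.746, 0.967]
ft_force: [0.1, -0.6, 0.5]
grip_width: 0.66
```

Call:
{"fn": "move_arm", "kwargs": {
  "commands": [
    [[0.002,0,0,0,0,0],[0.002,0,0,0,0,0]]
  ]
}}

```text
time: 11.3
position: [0.5601, -0.1858, 0.1486]
ee_rot: [-1.504, -1.746, 0.967]
ft_force: [0.3, 0.1, -1.3]
grip_width: 0.657
```

Call:
{"fn": "move_arm", "kwargs": {
  "commands": [
    [[0.002,0,0,0,0,0],[0.002,0,0,0,0,0]]
  ]
}}

```text
time: 11.55
position: [0.5601, -0.1855, 0.1486]
ee_rot: [-1.505, -1.745, 0.967]
ft_force: [0.4, -0.5, -0.5]
grip_width: 0.666
```

Call:
{"fn": "move_arm", "kwargs": {
  "commands": [
    [[0.002,0,0,0,0,0],[0.002,0,0,0,0,0]]
  ]
}}

```text
time: 11.8
position: [0.5601, -0.1854, 0.1486]
ee_rot: [-1.505, -1.745, 0.968]
ft_force: [2.4, -2.7, -1.9]
grip_width: 0.66
```

Call:
{"fn": "move_arm", "kwargs": {
  "commands": [
    [[-0.0256,0,0,0,0,0],[-0.0256,0,0,0,0,0],[-0.0256,-0.01,0,0,0,0],[-0.0256,-0.018,0,0,0,0],[-0.0256,-0.018,0,0,0,0],[-0.0256,-0.018,0,0,0,0]]
  ]
}}

```text
time: 12.55
position: [0.5586, -0.1914, 0.1524]
ee_rot: [-1.504, -1.746, 0.967]
ft_force: [0.5, 0.3, -0.1]
grip_width: 0.659
```

Call:
{"fn": "move_arm", "kwargs": {
  "commands": [
    [[0,-0.003,0,0,0,0],[0,-0.003,0,0,0,0]]
  ]
}}

```text
time: 12.8
position: [0.5582, -0.1915, 0.1529]
ee_rot: [-1.504, -1.746, 0.967]
ft_force: [0.0, -0.7, -0.3]
grip_width: 0.661
```

Call:
{"fn": "move_arm", "kwargs": {
  "commands": [
    [[0,-0.003,0,0,0,0],[0,-0.003,0,0,0,0]]
  ]
}}

```text
time: 13.05
position: [0.558, -0.1914, 0.153]
ee_rot: [-1.503, -1.746, 0.967]
ft_force: [7.2, -0.4, -7.8]
grip_width: 0.658
```

Call:
{"fn": "move_arm", "kwargs": {
  "commands": [
    [[0,0.0236,0,0,0,0],[0,0.0236,0,0,0,0],[0,0.0236,-0.02,0,0,0],[0,0.0236,-0.04,0,0,0],[0,0.0236,-0.06,0,0,0],[0,0.0236,-0.06,0,0,0]]
  ]
}}

```text
time: 13.8
position: [0.5742, -0.1895, 0.1573]
ee_rot: [-1.505, -1.746, 0.967]
ft_force: [0.1, -0.1, -0.4]
grip_width: 0.659
```

Call:
{"fn": "move_arm", "kwargs": {
  "commands": [
    [[0,0,-0.02,0,0,0],[0,0,-0.04,0,0,0],[0,0,-0.06,0,0,0],[0,0,-0.08,0,0,0],[0,0,-0.08,0,0,0]]
  ]
}}

```text
time: 14.42
position: [0.5908, -0.1869, 0.1677]
ee_rot: [-1.505, -1.746, 0.967]
ft_force: [0.4, -0.1, -0.4]
grip_width: 0.66
```

Call:
{"fn": "move_arm", "kwargs": {
  "commands": [
    [[0,0,-0.03,0,0,0],[0,0,-0.06,0,0,0],[0,0,-0.09,0,0,0],[0,0,-0.12,0,0,0],[0,0,-0.12,0,0,0]]
  ]
}}

```text
time: 15.05
position: [0.6163, -0.1831, 0.1839]
ee_rot: [-1.505, -1.747, 0.967]
ft_force: [-0.3, -1.0, -0.0]
grip_width: 0.663
```

Run:
```python
from h import *
s,p,Rc=rep(); print(Rc.T@(p-[.5107,-.1988,.1167]),s["joint_positions"].round(2)); T=wT()
i=vision.snapshot("wrist")["color"][:,:,::-1].copy(); t=vision.snapshot("side")["color"][:,:,::-1].copy()
cv2.imwrite("pics/w4.png",np.vstack([cv2.resize(i[160:360,170:470],(600,400))[:,:600],np.pad(cv2.resize(t[110:210,250:400],(300,200)),((0,0),(0,300),(0,0)))]))
```

```text
15.05 [ 0.6163 -0.1831  0.1839] w 56.4 tool F [-0.93 -0.22  0.39] M [ 0.54 -0.01 -0.02]
[-0.00027425 -0.00015701 -0.12611664] [-0.56  0.18 -0.49  0.46  0.35 -0.63]
```

View pics/w4.png

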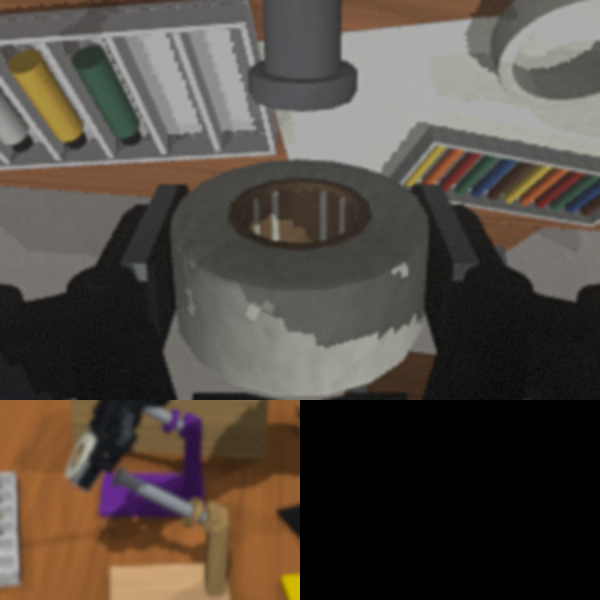

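```bash
cat >> h.py <<'E'
def disp(yaw): yaw=np.radians(yaw); return frame(np.array([0,0,-1.]),-np.array([np.cos(yaw),np.sin(yaw),0]))
E
python3 - <<'E'
from h import *
_,p,Rc=rep(); row(p+[-.03,0,.10],Rc); row(np.array([.57,.02,.25]),disp(5)); row(np.array([.51,.219,.18]),disp(5),np.array([.57,.02,.25]),disp(5))
E
```

```text
15.15 [ 0.6153 -0.1829  0.1831] w 56.1 tool F [-0.82  0.63  0.  ] M [ 0.54  0.04 -0.  ]
row [0.0175, -0.402, -0.1117, 0.0, 0.0, 0.0] rows 1.7
row [0.8292, -0.2587, -0.0925, 0.089, 0.0096, 0.0026] rows 3.5
row [0.8139, 0.28, 0.1697, 0.0, 0.0, 0.0] rows 3.5
```

Call:
{"fn": "move_arm", "kwargs": {
  "commands": [
    [[0.01,-0.2,-0.06,0,0,0],[0.02,-0.4,-0.11,0,0,0],[0.02,-0.4,-0.11,0,0,0],[0.2,-0.37,-0.1,0.02,0.002,0],[0.4,-0.33,-0.1,0.045,0.005,0.001],[0.6,-0.3,-0.095,0.067,0.007,0.002],[0.83,-0.26,-0.0925,0.089,0.0096,0.0026],[0.83,-0.26,-0.0925,0.089,0.0096,0.0026],[0.83,-0.26,-0.0925,0.089,0.0096,0.0026]]
  ]
}}

```text
time: 16.27
position: [0.5698, 0.0201, 0.249]
ee_rot: [-1.166, -1.273, 1.274]
ft_force: [-0.1, -0.3, 0.2]
grip_width: 0.657
```

Call:
{"fn": "move_arm", "kwargs": {
  "commands": [
    [[0.2,0.04,0.04,0,0,0],[0.4,0.1,0.08,0,0,0],[0.6,0.18,0.12,0,0,0],[0.81,0.28,0.17,0,0,0],[0.81,0.28,0.17,0,0,0],[0.81,0.28,0.17,0,0,0]]
  ]
}}

```text
time: 17.02
position: [0.5104, 0.2165, 0.1812]
ee_rot: [-1.169, -1.273, 1.271]
ft_force: [0.0, -0.9, -0.7]
grip_width: 0.66
```

Run:
```python
from h import *
s,p,Rc=rep(); T=wT(); np.save("T5.npy",T); print(s["joint_positions"].round(2))
i=vision.snapshot("wrist")["color"][:,:,::-1].copy(); cv2.imwrite("pics/w5.png",i)
print(wproj(T,[.5097,.2192,.018]))
```

```text
17.025 [0.5104 0.2165 0.1812] w 56.1 tool F [-0.92  0.73  0.07] M [-0.04 -0.1   0.03]
[ 0.29  0.35 -0.09  1.13 -0.    0.2 ]
[320.58385255 185.5918227 ]
```

View pics/w5.png

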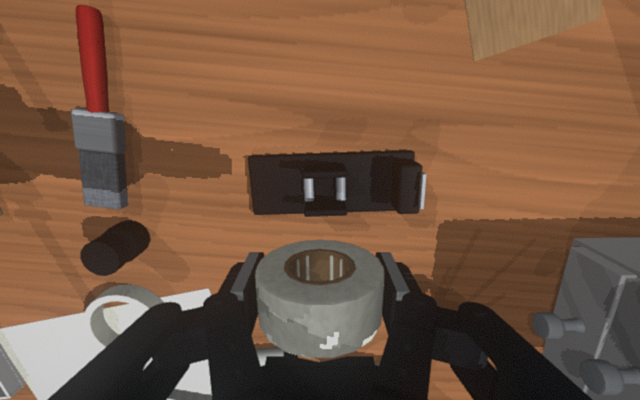

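Run:
```python
import cv2,numpy as np
i=cv2.imread("pics/w5.png")[145:225,240:435].astype(float)
i=255*(i/255)**.45
cv2.imwrite("pics/c5.png",cv2.resize(i.astype(np.uint8),None,fx=4,fy=4,interpolation=cv2.INTER_CUBIC))
```

```text
(no output)
```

View pics/c5.png

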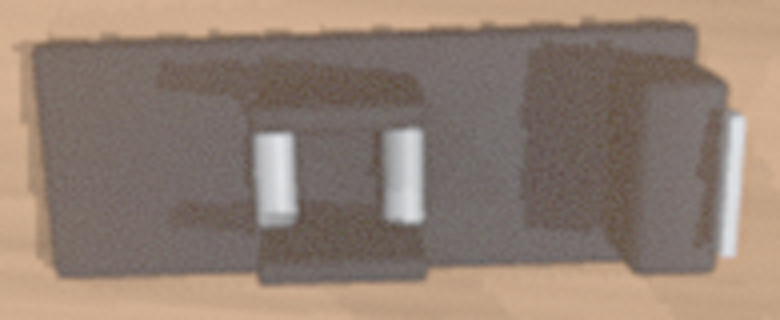

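Run:
```python
from h import *
T=np.load("T5.npy"); q=lambda u,v,z:wup(T,240+u/4,145+v/4,np.array([0,0,z]),np.array([0,0,1.]))
A,B,C=q(38,45,.01),q(692,25,.01),q(60,275,.01)
print("base",A,B,C,np.linalg.norm(A-B),np.linalg.norm(A-C),"yaw",np.degrees(np.arctan2(-(B-A)[0],(B-A)[1])),np.degrees(np.arctan2((C-A)[1],(C-A)[0])))
yv=(B-A)/np.linalg.norm(B-A); xv=np.array([yv[1],-yv[0],0])
print("seat from base", A+.08*yv+.033*xv, B-.095*yv+.033*xv)
l,r=q(275,178,.018),q(404,174,.018); print("rollers",l,r,(l+r)/2,np.linalg.norm(l-r),"yaw",np.degrees(np.arctan2(-(r-l)[0],(r-l)[1])))
E1,E2=q(262,282,.048),q(425,276,.048); print("far cheek outer",E1,E2,np.linalg.norm(E1-E2),"seat",(E1+E2)/2-.0225*xv, "yaw",np.degrees(np.arctan2(-(E2-E1)[0],(E2-E1)[1])))
# roll back-face rim extents in hand
```

```text
base [0.48670521 0.14314754 0.01      ] [0.46724619 0.3113966  0.01      ] [0.54978152 0.15002655 0.01      ] 0.16937059979715816 0.0634503063722 yaw 6.597292620114358 6.224003442509184
seat from base [0.51029548 0.22640917 0.01      ] [0.51094224 0.22081705 0.01      ]
rollers [0.51495405 0.20719581 0.018     ] [0.51102009 0.24074778 0.018     ] [0.51298707 0.22397179 0.018     ] 0.03378180987484854 yaw 6.687391993519936
far cheek outer [0.53308712 0.20638005 0.048     ] [0.52819955 0.24566349 0.048     ] 0.03958632096207907 seat [0.50829233 0.22343674 0.048     ] yaw 7.09218320020454
```

Run:
```python
from h import *
row(np.array([.5087,.221,.066]),disp(6.6))
```

```text
row [0.0191, 0.4619, 0.0083, 0.0004, -0.0049, 0.0] rows 1.8
```

Call:
{"fn": "move_arm", "kwargs": {
  "commands": [
    [[0.019,0.1,0.0083,0,-0.0049,0],[0.019,0.2,0.0083,0,-0.0049,0],[0.019,0.3,0.0083,0,-0.0049,0],[0.019,0.4,0.0083,0,-0.0049,0],[0.019,0.46,0.0083,0,-0.0049,0],[0.019,0.46,0.0083,0,-0.0049,0],[0.019,0.46,0.0083,0,-0.0049,0]]
  ]
}}

```text
time: 17.95
position: [0.5086, 0.2225, 0.0665]
ee_rot: [-1.153, -1.297, 1.293]
ft_force: [0.3, -0.2, -0.8]
grip_width: 0.661
```

Run:
```python
from h import *
s,p,Rc=rep(); T=wT(); np.save("T6.npy",T)
i=vision.snapshot("wrist")["color"][:,:,::-1].copy(); cv2.imwrite("pics/w6.png",i)
t=vision.snapshot("top")["color"][:,:,::-1][170:235,170:270]; t2=vision.snapshot("side")["color"][:,:,::-1][290:400,260:370]
w=i[180:380,210:430].astype(float); w=(255*(w/255)**.5).astype(np.uint8)
m=np.zeros((600,800,3),np.uint8); m[:500,:550]=cv2.resize(w,(550,500),interpolation=cv2.INTER_CUBIC)
g=lambda x:(255*(x/255)**.6).astype(np.uint8)
m[:163,550:800]=cv2.resize(g(t),(250,163)); m[170:420,550:800]=cv2.resize(g(t2),(250,250)); cv2.imwrite("pics/m6.png",m)
```

```text
17.95 [0.5086 0.2225 0.0665] w 56.2 tool F [-0.24  0.78 -0.23] M [ 0.03 -0.01 -0.  ]
```

View pics/m6.png

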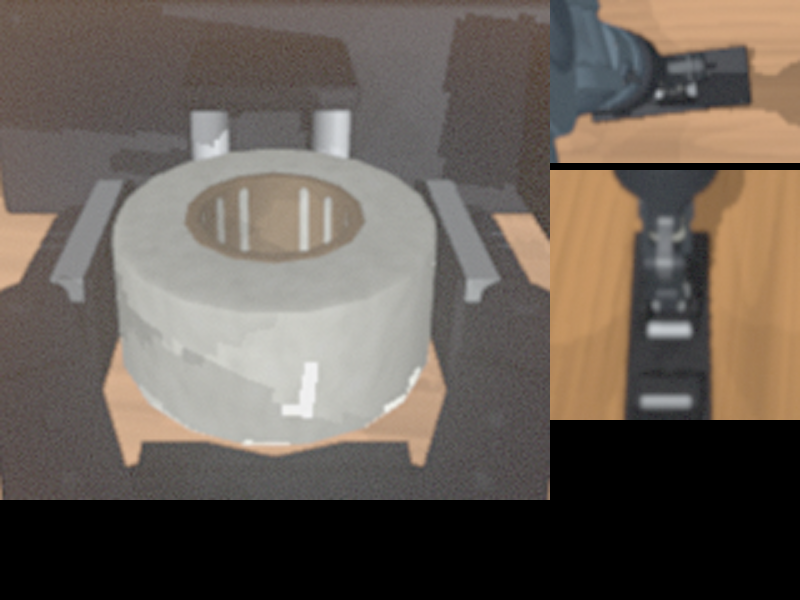

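Call:
{"fn": "move_arm", "kwargs": {
  "commands": [
    [[-0.0036,0,0.0064,0,0,0],[-0.0036,0.02,0.0064,0,0,0],[-0.0036,0.04,0.0064,0,0,0],[-0.0036,0.06,0.0064,0,0,0],[-0.0036,0.08,0.0064,0,0,0],[-0.0036,0.08,0.0064,0,0,0]]
  ]
}}

```text
time: 18.85
position: [0.506, 0.2216, 0.0449]
ee_rot: [-1.151, -1.295, 1.295]
ft_force: [0.4, -0.8, -0.8]
grip_width: 0.661
```

Call:
{"fn": "move_arm", "kwargs": {
  "commands": [
    [[0,0.015,0,0,0,0],[0,0.03,0,0,0,0],[0,0.045,0,0,0,0],[0,0.06,0,0,0,0],[0,0.06,0,0,0,0]]
  ]
}}

```text
time: 19.48
position: [0.506, 0.2216, 0.0301]
ee_rot: [-1.151, -1.296, 1.295]
ft_force: [0.7, -0.5, -0.6]
grip_width: 0.661
```

```bash
python3 -c "
from h import *
rep()"
```

```text
19.475 [0.506  0.2216 0.0301] w 56.2 tool F [-0.54  0.64 -0.64] M [-0.17  0.03  0.  ]
```

Call:
{"fn": "move_arm", "kwargs": {
  "commands": [
    [[0,0.008,0,0,0,0],[0,0.016,0,0,0,0],[0,0.016,0,0,0,0]]
  ]
}}

```text
time: 19.85
position: [0.506, 0.2216, 0.0263]
ee_rot: [-1.151, -1.296, 1.295]
ft_force: [0.4, -0.3, -1.4]
grip_width: 0.659
```

Call:
{"fn": "move_arm", "kwargs": {
  "commands": [
    [[0,0.004,0,0,0,0],[0,0.008,0,0,0,0],[0,0.008,0,0,0,0]]
  ]
}}

```text
time: 20.23
position: [0.5061, 0.2216, 0.0243]
ee_rot: [-1.151, -1.296, 1.295]
ft_force: [0.1, 0.2, -0.8]
grip_width: 0.659
```

```bash
python3 -c "
from h import *
rep()"
```

```text
20.225 [0.5061 0.2216 0.0243] w 56.0 tool F [ 0.21  0.78 -0.15] M [-0.08  0.05 -0.  ]
```

Call:
{"fn": "move_arm", "kwargs": {
  "commands": [
    [[0,0.004,0,0,0,0],[0,0.004,0,0,0,0]]
  ]
}}

```text
time: 20.48
position: [0.5061, 0.2216, 0.0233]
ee_rot: [-1.151, -1.296, 1.295]
ft_force: [0.7, 0.3, -1.5]
grip_width: 0.663
```

Call:
{"fn": "move_arm", "kwargs": {
  "commands": [
    [[0,0.004,0,0,0,0],[0,0.004,0,0,0,0]]
  ]
}}

```text
time: 20.72
position: [0.506, 0.2216, 0.0223]
ee_rot: [-1.151, -1.296, 1.295]
ft_force: [0.3, 0.1, -0.7]
grip_width: 0.662
```

Call:
{"fn": "move_arm", "kwargs": {
  "commands": [
    [[0,0.003,0,0,0,0],[0,0.003,0,0,0,0]]
  ]
}}

```text
time: 20.98
position: [0.5061, 0.2216, 0.0216]
ee_rot: [-1.151, -1.296, 1.295]
ft_force: [0.6, 0.0, -0.6]
grip_width: 0.66
```

Call:
{"fn": "move_arm", "kwargs": {
  "commands": [
    [[0,0.003,0,0,0,0],[0,0.003,0,0,0,0]]
  ]
}}

```text
time: 21.22
position: [0.506, 0.2216, 0.0208]
ee_rot: [-1.151, -1.296, 1.295]
ft_force: [0.0, 0.0, -0.5]
grip_width: 0.661
```

Call:
{"fn": "move_arm", "kwargs": {
  "commands": [
    [[0,0.003,0,0,0,0],[0,0.003,0,0,0,0]]
  ]
}}

```text
time: 21.48
position: [0.5061, 0.2217, 0.0207]
ee_rot: [-1.151, -1.296, 1.295]
ft_force: [-1.8, -0.4, 4.5]
grip_width: 0.661
```

Call:
{"fn": "move_arm", "kwargs": {
  "commands": [
    [[0,0.003,0,0,0,0],[0,0.003,0,0,0,0]]
  ]
}}

```text
time: 21.72
position: [0.5062, 0.2217, 0.0206]
ee_rot: [-1.152, -1.296, 1.295]
ft_force: [-2.9, -0.8, 10.5]
grip_width: 0.661
```

Call:
{"fn": "move_arm", "kwargs": {
  "commands": [
    [[0,-0.003,0,0,0,0],[0,-0.003,0,0,0,0]]
  ]
}}

```text
time: 21.98
position: [0.5062, 0.2217, 0.0207]
ee_rot: [-1.151, -1.296, 1.295]
ft_force: [-1.1, -1.2, 7.1]
grip_width: 0.661
```

Call:
{"fn": "move_arm", "kwargs": {
  "commands": [
    [[0,0,0,0,0,0],[0,0,0,0,0,0],[0,0,0,0,0,0],[0,0,0,0,0,0],[0,0,0,0,0,0],[0,0,0,0,0,0]]
  ],
  "hand": 1
}}

```text
time: 22.72
position: [0.506, 0.2216, 0.0201]
ee_rot: [-1.151, -1.296, 1.295]
ft_force: [0.1, 0.2, 0.3]
grip_width: 1.001
```

Call:
{"fn": "move_arm", "kwargs": {
  "commands": [
    [[0,-0.05,0,0,0,0],[0,-0.1,0,0,0,0],[0,-0.2,0,0,0,0],[0,-0.3,0,0,0,0],[0,-0.45,0,0,0,0],[0,-0.6,0,0,0,0],[0,-0.6,0,0,0,0],[0,-0.6,0,0,0,0]]
  ]
}}

```text
time: 23.72
position: [0.506, 0.2216, 0.1705]
ee_rot: [-1.152, -1.296, 1.295]
ft_force: [-0.1, -0.2, 0.3]
grip_width: 0.999
```

Run:
```python
from h import *
s,p,Rc=rep(); T=wT()
i=vision.snapshot("wrist")["color"][:,:,::-1].copy(); t=vision.snapshot("top")["color"][:,:,::-1].copy(); u=vision.snapshot("side")["color"][:,:,::-1].copy()
g=lambda x:(255*(x/255.)**.55).astype(np.uint8)
m=np.zeros((600,800,3),np.uint8); m[:400,:500]=cv2.resize(g(i[130:290,220:420]),(500,400),interpolation=cv2.INTER_CUBIC)
m[:400,500:800]=cv2.resize(g(u[250:400,255:367]),(300,400)); m[400:,:400]=cv2.resize(g(t[80:260,170:530]),(400,200)); m[400:,400:]=cv2.resize(u[100:330,120:480],(400,200))
cv2.imwrite("pics/m7.png",m)
yw=np.radians(6.6);X=np.array([np.cos(yw),np.sin(yw),0]);S=np.array([.5075,.2216,.042])
print("back rim top/bottom, sides", [((wproj(T,S-.0125*X+k)-[220,130])*2.5).round() for k in ([0,0,.029],[0,0,-.029],.029*np.array([-X[1],X[0],0]))])
```

```text
23.725 [0.506  0.2216 0.1705] w 84.9 tool F [-0.23 -0.33  0.12] M [0.01 0.05 0.01]
back rim top/bottom, sides [array([243., 156.]), array([244., 118.]), array([322., 135.])]
```

View pics/m7.png

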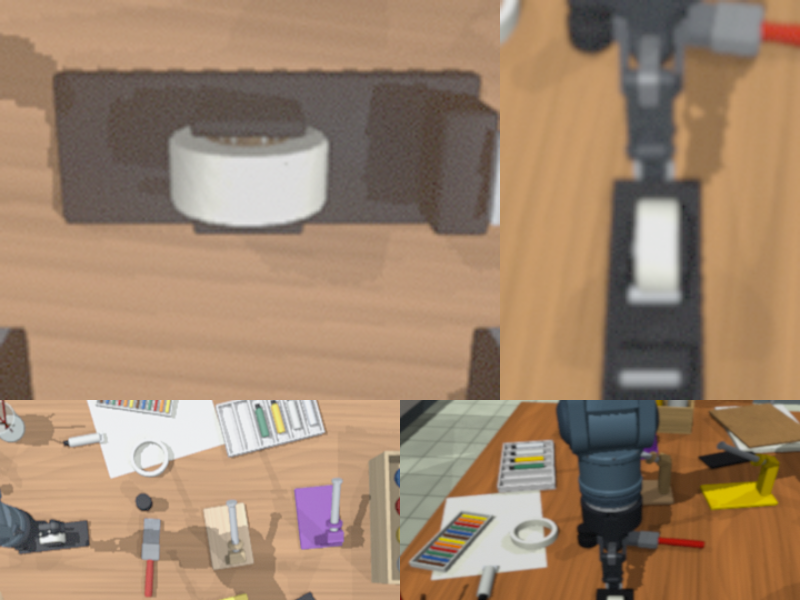

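The roll stands upright between the cheeks, spanning (170–329) in the crop against (193–303) for the cheeks, so both are centred at about 248. The gripper is open and clear, and the bystanders are unmoved. Handing in.

```bash
python3 -c "
from cell import env
print(env.close_job())"
```

```text
the job is handed in; nothing more can be done
None
```

The small tape roll is off the rod and loaded in the black dispenser, and I handed the job in at about 24 s. `close_job` returns no verdict.

- **Off the rod:** I gripped the roll across its outside diameter. I then felt for the rod above, below and on one side, so the bore was centred on it before sliding. It passed over the flange with only about 1 N showing at each reading. The highest force was about 21 N, at one upward touch while feeling. I did not detect any skew relative to the stand's direction.
- **Into the dispenser:** I lowered the roll in small steps. It touched at about the expected height with almost no sideways push along the dispenser (about 1 N against 10 N upward), which indicates it was sitting on both rollers. Only then did I let go and move up clear.
- **Last checks:** The final pictures show the roll upright and centred between the cheeks, the gripper open 150 mm above where it let go, and the ink jar, wide tape, brush and tube where they were. The force reading was about zero.
- **What disagreed:** The camera estimates of how far the roll sat across the grip varied by 2–3 mm, within the 3 mm clearance on each side. The landing also showed about 3 N across the dispenser, which disappeared when I let go. The final picture does not show the rollers, so the seating rests on the force and height readings.

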